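# Stack a drying frame over a waxed pattern weight

## Robot

A 6-joint arm with a two-finger parallel gripper is mounted at the origin on a cart in front of the work surface, level with it; the furniture and walls round the work are solid. World frame = base frame: x ahead of the robot, y to its left, z up, the work surface at z = 0. Lengths are in m, angles in rad, forces in N, time in s.
With the tool pointing down it reaches from about 0.375 to 0.825 m from the base axis. Payload 5.5 kg.
Tool frame: the origin (TCP) lies on the centre line of the jaws, within the pads' length; the fingertips stand 25 mm ahead of it and the grasp point (between the pads) lies 6 mm ahead of it; z points along the fingers, y is the line along which they close (so a half turn about z gives the same grasp; the last joint's range is limited). The gripper opens to 85 mm and grips with 20 to 120 N. Pads are 22 mm wide; open, the fingers measure 114 mm over their backs; the gripper's body (76 mm by 85 mm) begins 54 mm behind the grasp point. The pads swing forward as they close: fully open they stand 13 mm farther back than shut.
Start: joints at [1.177, 0.314, -0.047, 1.21, 0, 1.571], TCP at [0.23, 0.554, 0.256] pointing down, gripper open.
Joint ranges: [-2.67, 2.67], [-0.69, 1.73], [-1.03, 1.25], [-2.08, 2.16], [-1.42, 1.45], [-3.14, 3.14]. Speed limits (rad/s): [2.39, 2.39, 3.01, 3.14, 3.14, 3.14].

## Interface

Orientations are given as a rotation vector (axis times angle).
In Python, from cell import get_state, get_image, calibration, hand_in gives the robot as it stands. The module is installed in compiled form; this text tells all that it offers.
- The arm moves only by the tool apply_moves, never from a script. Its argument "rows" is a list of rows, each a list of 7 numbers: the opening, from 0 (shut) to 1 (fully open), then the shift along the tool's x, y, z scaled (see below), then the turn, a rotation vector about the tool's x, y, z scaled (see below). A call has exactly 5 rows; each row shifts and turns the commanded pose from where the row before left it, along the tool's axes as they then stand; what a row does not reach is not made up. The controller multiplies each number of a shift by 0.1 m and each number of a turn by pi/4 rad. A row lasts 1/8 s, in which the tool goes at most 62.5 mm and 10.7 degrees, less where a joint would pass 70% of its speed; a pose out of reach is approached as far as the arm can. A call with a number of a shift or a turn outside -1 to 1 is refused whole. A call with a gripper value outside its range is refused whole. The fingers move at their own pace and stop on an object; "squeeze" is the grip in N (left out, the last holds). Time passes only in rows, so rows that do not move let the fingers close, or fill a call up. It gives the time, the measured TCP pose, the force, the opening and the grip force at its end, in the units of the state.
- get_state(): the state, without advancing time (a new reading comes with each control period).
- get_image(name): name is "side" or "top"; returns (picture, depth): 400x640x3 uint8, blue, green, red; 400x640 float32, m along the optical axis (not along the pixel's ray), 0 where there is no reading.
- calibration(name): a dict with "fx", "fy", "cx", "cy" (pixels), "position" and "rotation" of the camera in the world. Camera axes: x right, y down, z forward; pixel columns grow to the right and rows downward; lengths in m; the calibration is good to about 2 mm. A picture is of the moment at which its call begins. calibration takes no time and is no camera call.
- hand_in(): hands the job in; it is judged then, once.
The state is a dict: "t": time; "q": joint angles; "dq": joint speeds; "joint_efforts": joint torques, N m; "position": TCP position; "tool_rot": TCP orientation; "ft_force": force on the tool from outside, world axes, zero at the start; "torque": the same for the moment, N m; "width": finger opening in m; "finger_force": force on a finger pad.
Only numpy, scipy, OpenCV 4.12 (cv2) and the standard library are available. Lean on these libraries where they do the work, as an engineer would, in place of code of your own. Each camera call takes 0.05 s, during which the arm holds its last target. There are 200 camera calls.

## Task

The brown leather-covered pattern weight near the front edge has just been waxed and has to dry: set it down gently, upright, in the middle of the deck of the lower drying frame. Then lift the upper frame by its wooden bar and lower it gently over the weight, without touching it, until all four corner posts are fully home in the corner cups of the lower frame; let go, and leave the other things on the table where they are.

Things in the scene. Friction and masses are not known exactly. Their poses are not given: they have to be found in the camera images.
- lower_deck (a point): Middle of the top of the lower drying frame's deck (five pale wooden slats, level with the grey steel rim), 30 mm above the table. z up, x along the longer side. The frame is heavy and does not move. Free deck between the corner cups: about 125 mm along x, 100 mm along y.
- lower_frame: The lower frame; origin on the table 30 mm below lower_deck, same axes. Four square steel cups, open on top, are centred at x = +-75, y = +-62 mm: clear width 19 mm, outside 24, floor level with the deck (z = 30 mm), straight walls 22 mm up, then a 45 degree flared mouth widening 5 mm on each side up to z = 57 mm (about 36 mm wide outside).
- upper_grip (a point): Where to hold the loose upper frame: middle of its pale wooden lifting bar, 84 mm above the frame's feet. Bar 16 mm wide, 24 high (14 mm below to 10 above this point), running the frame's length along x; y across it, z up. The frame balances here. Open space 54 mm wide on either side of the bar, from x = -40 to 40 mm (wooden cross slats beyond).
- upper_frame: The upper drying frame, 0.45 kg, standing on four square 16 mm steel posts centred at x = +-75, y = +-62 mm, whose feet step down to 10 mm wide in the last 9 mm. Origin midway between the feet, level with their undersides; x along its longer side. Rim top at z = 88 mm; on the posts are cups as on the lower frame, up to z = 115 mm. Same after half a turn.
- upper_foot (a point): Origin of the upper frame: midway between the undersides of its four posts, 84 mm straight below upper_grip, same axes. It coincides with lower_deck when the posts stand fully home on the cup floors.
- weight_center (a point): Centre of the leather-covered pattern weight near the front edge (not the one far left at the back): a brown block 60x60 mm, 50 mm high (54 with the small white button on top), 0.6 kg. This point is 27 mm above its underside; z up, x and y square to its sides. It can be held across either pair of sides.
- pattern_weight: The same pattern weight; origin at the centre of its underside.
- dye_bottle: brown dye bottle with black cap, 38 mm across, 95 mm tall, standing; origin at the centre of its underside. A bystander: leave it where it is.
- yellow_bottle: yellow finish bottle with yellow cap, 52 mm across, 170 mm tall, standing; origin at the centre of its underside. A bystander: leave it where it is.
- beeswax: yellow-brown round cake of beeswax, 48 mm across, 16 mm high; origin at the centre of its underside. A bystander: leave it where it is.
- bone_folder: cream bone folder, a smooth flat stick 141 mm long (along its y), 17 wide, 13 high, lying on the table; origin under its middle. A bystander: leave it where it is.

How it is judged:
By the outcome, as a careful person would: the job done as asked, in the order asked, and still so for the second after the job is handed in, with the robot touching nothing.
It also fails if it takes over 58 s, if anything falls off the work surface, if the arm or the gripper's body presses on something with over 40 N, if the wrist force passes 120 N, or if a joint passes its speed limit or range.

## Working session

There is one attempt and no reset: what is moved stays moved. The work goes in short steps, Python scripts to look and compute and a tool call to move; the robot and the scene stay as the last step left them, time stands still between calls to the robot, and variables do not carry over. Pictures are saved under pics/ and viewed, at most 10 in all, crops included, and the job is handed in when it is done.

Besides the shell and the picture viewer there is one more tool, called after "Emit:" as a command line: name --pt "numbers of a row" for each row, then --argument value for the rest. apply_moves: Moves the arm, as the interface text tells. Its arguments: {"type":"object","properties":{"rows":{"type":"array","items":{"type":"array","items":{"type":"number"}}},"squeeze":{"type":"number"}},"required":["rows"]}

```bash
mkdir -p pics; python3 - <<'E'
from cell import *
import cv2,numpy as np
for n in("top","side"):
    p,d=get_image(n);cv2.imwrite(f"pics/{n}0.png",p);np.savez(f"{n}0.npz",p=p,d=d)
    print(n,calibration(n))
s=get_state();print(s)
E
```

```text
top {'fx': 421.55122340715826, 'fy': 421.55122340715826, 'cx': 316.80518472569963, 'cy': 200.7248171986746, 'position': array([0.35636443, 0.31340137, 1.04155622]), 'rotation': array([-2.01327206,  2.19164214, -0.24928288])}
side {'fx': 397.60845296424213, 'fy': 397.60845296424213, 'cx': 317.29767792855233, 'cy': 194.28594418860334, 'position': array([ 0.53445446, -0.42645526,  0.53033465]), 'rotation': array([-2.14654324,  0.02342224, -0.02112069])}
{'t': 0.1, 'q': array([ 1.17699648e+00,  3.14126049e-01, -4.79710632e-02,  1.21019184e+00,
        2.01578353e-05,  1.57078353e+00]), 'dq': array([ 0.00098746, -0.00130088,  0.00210496, -0.00075617, -0.00081754,
       -0.00072318]), 'joint_efforts': array([-6.52481640e-05, -5.40766490e+01,  3.40541768e+01,  1.11170308e-02,
        2.19276859e-05, -4.88880062e-06]), 'position': array([0.23003259, 0.5536394 , 0.25554181]), 'tool_rot': array([-6.14509243e-01, -3.08058739e+00,  2.29288692e-03]), 'ft_force': array([ 0.78066992, -0.88491042, -0.64544452]), 'torque': array([-0.03887871,  0.00383809,  0.02558496]), 'finger_force': 0.0, 'width': 0.08542390413191316}
```

View pics/top0.png

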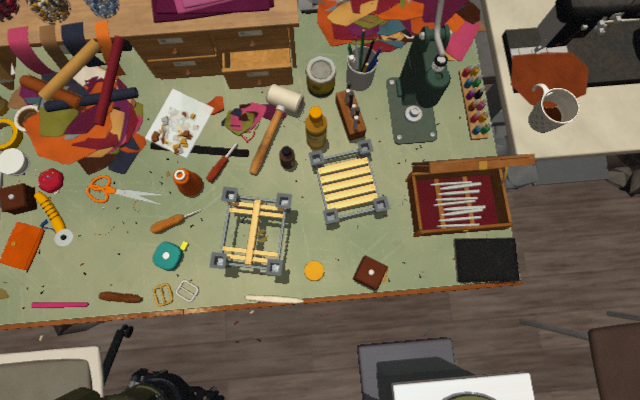

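View pics/side0.png

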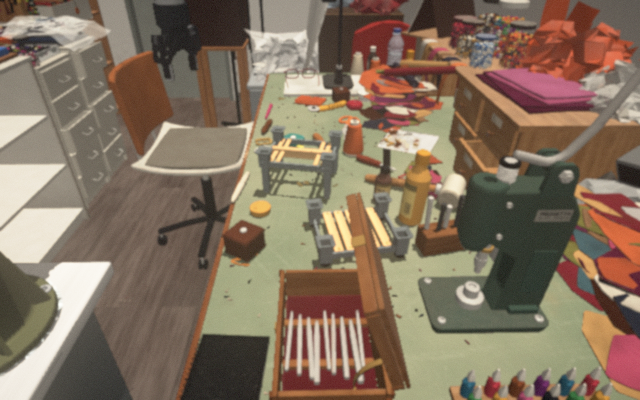

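The top view shows the weight at about (371,272), the upper frame at (253,232) and the lower frame at (350,183). The dye bottle is at (287,157), the yellow bottle at (316,130), the beeswax at (314,271) and the folder at (275,299). Next I'll measure them.

```bash
cat > h.py <<'E'
import cv2,numpy as np
from scipy.spatial.transform import Rotation as R
from cell import *
def ray(n,uv):
    c=calibration(n);uv=np.atleast_2d(uv).astype(float)
    d=np.c_[(uv[:,0]-c['cx'])/c['fx'],(uv[:,1]-c['cy'])/c['fy'],np.ones(len(uv))]
    return c['position'],d@R.from_rotvec(c['rotation']).as_matrix().T
def plane(n,uv,z):
    o,d=ray(n,uv);return o+d*((z-o[2])/d[:,2])[:,None]
def cloud(n,d):
    v,u=np.mgrid[0:400,0:640];o,r=ray(n,np.c_[u.ravel(),v.ravel()])
    return (o+r*d.reshape(-1,1)).reshape(400,640,3)
def proj(n,X):
    c=calibration(n);p=(np.atleast_2d(X)-c['position'])@R.from_rotvec(c['rotation']).as_matrix()
    return np.c_[p[:,0]/p[:,2]*c['fx']+c['cx'],p[:,1]/p[:,2]*c['fy']+c['cy']]
E
python3 - <<'E'
from h import *
f=np.load('top0.npz');p,d=f['p'],f['d'];P=cloud('top',d)
for n,uv in dict(weight=(371,272),wax=(314,271),lower=(350,183),uppermid=(253,232),dye=(287,155),yel=(316,120),folder=(275,299),table=(320,240)).items():
    print(n,P[uv[1],uv[0]].round(3),plane('top',uv,0).round(3))
print(proj('top',[[.23,.554,.256],[0,0,0],[.4,0,0],[.4,.4,0]]))
c=cv2.resize(p[125:315,195:405],None,fx=3,fy=3,interpolation=cv2.INTER_CUBIC);cv2.imwrite('pics/crop0.png',c)
E
```

```text
weight [0.405 0.185 0.055] [[0.408 0.178 0.   ]]
wax [0.421 0.316 0.017] [[0.422 0.316 0.   ]]
lower [0.628 0.209 0.033] [[0.636 0.206 0.   ]]
uppermid [0.515 0.447 0.095] [[0.531 0.46  0.   ]]
dye [0.695 0.358 0.085] [[0.726 0.362 0.   ]]
yel [0.748 0.283 0.155] [[0.817 0.278 0.   ]]
folder [0.364 0.414 0.014] [[0.364 0.415 0.   ]]
table [ 0.497  0.295 -0.002] [[0.497 0.295 0.   ]]
[[185.69089217 384.90579461]
 [471.1065619  449.81535002]
 [443.77055415 269.11541714]
 [280.39175589 283.21381928]]
```

View pics/crop0.png

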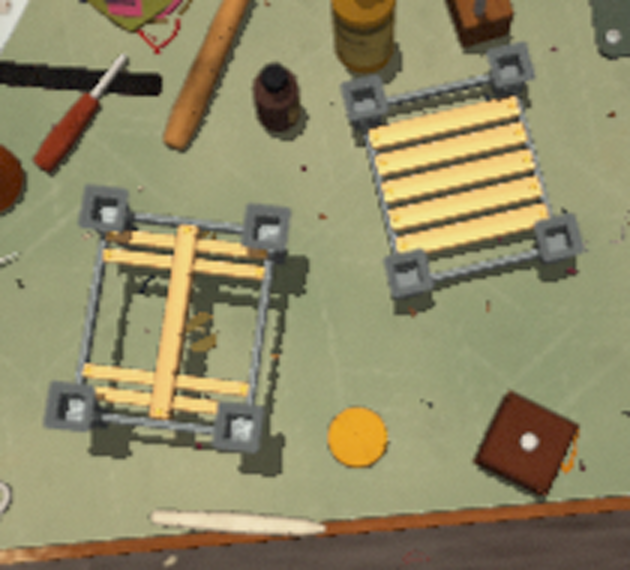

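The crop shows the long axis of both frames running roughly up the image. The lower-frame cups are at crop (366,101), (511,67), (409,272), (558,238), the upper-frame cups at (105,210), (268,228), (70,405), (240,427). The weight's button is at (529,441).

```bash
cat >> h.py <<'E'
def cups(p,P,zt,box,tol=.012):
    z=P[...,2];u0,v0,u1,v1=box
    s=p.max(2).astype(int)-p.min(2)
    m=((abs(z-zt)<tol)&(s<40)).astype(np.uint8);b=np.zeros_like(m);b[v0:v1,u0:u1]=1;m*=b
    m=cv2.morphologyEx(m,cv2.MORPH_CLOSE,np.ones((3,3)))
    cs,_=cv2.findContours(m,cv2.RETR_EXTERNAL,cv2.CHAIN_APPROX_NONE)
    out=[]
    for c in sorted(cs,key=cv2.contourArea)[-4:]:
        q=plane('top',c[:,0,:],zt)[:,:2]*1000
        r=cv2.minAreaRect(q.astype(np.float32));out.append([*r[0],*r[1],r[2]])
    return np.array(out)
def fit(C):
    C=C[:,:2];m=C.mean(0);print('center',m.round(1))
    # diagonals/sides
    o=np.argsort(C[:,0]);lo,hi=C[o[:2]],C[o[2:]]
    lo=lo[np.argsort(lo[:,1])];hi=hi[np.argsort(hi[:,1])]
    L=hi-lo;W=np.array([lo[1]-lo[0],hi[1]-hi[0]])
    print('long',np.linalg.norm(L,axis=1).round(1),np.degrees(np.arctan2(L[:,1],L[:,0])).round(2),'short',np.linalg.norm(W,axis=1).round(1),np.degrees(np.arctan2(-W[:,0],W[:,1])).round(2))
E
python3 - <<'E'
from h import *
f=np.load('top0.npz');p,d=f['p'],f['d'];P=cloud('top',d);z=P[...,2]
for zt,b in((.057,(305,135,395,228)),(.115,(205,180,297,280))):
    C=cups(p,P,zt,b);print(C.round(1));fit(C)
m=(z>.043)&(z<.06);b=np.zeros_like(m);b[245:300,345:395]=1;m=(m&b).astype(np.uint8)
c=max(cv2.findContours(m,0,1)[0],key=cv2.contourArea)
print('weight',cv2.minAreaRect((plane('top',c[:,0],.05)[:,:2]*1000).astype(np.float32)))
w=(p.min(2)>150)&(b>0);v,u=np.nonzero(w&(m>0));print('button',plane('top',(u.mean(),v.mean()),.054),len(u))
print('wood bar z', np.median(z[215:250,250:258]))
# side-view
f=np.load('side0.npz');p2,P2=f['p'],cloud('side',f['d'])
hs=P2[205:262,222:268];q=hs[(hs[...,2]>.047)&(hs[...,2]<.06)];print(len(q));print('side weight',cv2.minAreaRect((q[:,:2]*1000).astype(np.float32)))
print('table side',P2[330,250],P2[190,270], 'z noise',z[225:260,300:312].std(),z[225:260,300:312].mean())
E
```

```text
[[712.9 166.1  34.   34.    9.1]
 [694.4 288.9  34.1  33.5   8.3]
 [564.5 143.8  33.6  34.    9.3]
 [546.2 266.4  34.   34.1   8.8]]
center [629.5 216.3]
long [150.1 149.9] [8.55 8.67] short [123.9 124.2] [8.49 8.59]
[[578.7 372.6  34.   34.1  78. ]
 [603.7 494.   34.2  34.1  78.6]
 [431.8 403.   34.3  34.2  78.1]
 [456.8 524.4  34.   34.3  78.1]]
center [517.7 448.5]
long [150. 150.] [-11.68 -11.7 ] short [124.  123.9] [-11.65 -11.62]
weight ((406.2635192871094, 186.2598419189453), (60.922454833984375, 59.48780059814453), 58.35219192504883)
button [[0.4062261  0.18523697 0.054     ]] 18
wood bar z 0.09344353828585639
558
side weight ((408.9703674316406, 185.4768524169922), (59.555572509765625, 58.228416442871094), 58.593528747558594)
table side [ 0.43990236 -0.00624534 -0.00183682] [0.44127548 0.4091564  0.00152091] z noise 0.05076019011990893 0.0033235950658555623
```

```bash
cat > go.py <<'E'
import sys
from h import *
# go.py x y z psi N [mm,deg]: even rows to a target pose, tool down
x,y,z,psi,N=map(float,sys.argv[1:6]);N=int(N)
s=get_state();M=R.from_rotvec(s['tool_rot']).as_matrix()
cur=np.degrees(np.arctan2(M[1,1],M[0,1]))
dp=(np.array([x,y,z])/1000-s['position'])
dpsi=(psi-cur+90)%180-90
print('at',(s['position']*1000).round(1),'psi',cur.round(2),'tilt deg',np.degrees(np.arccos(-M[2,2])).round(2),'w',s['width'].round(4),'f',s['ft_force'].round(1),'t',s['t'],'d',(dp*1000).round(1),'dpsi',dpsi.round(2))
for k in range(N):
    a=np.radians(cur+dpsi*k/N);sh=dp/N/.1
    ex=np.array([-np.sin(a),np.cos(a)]);ey=np.array([np.cos(a),np.sin(a)])
    print([round(float(v),3) for v in(sh[:2]@ex,sh[:2]@ey,-sh[2],-dpsi/N/45)])
E
python3 go.py 406.2 186 150 58.4 10
python3 - <<'E'
from h import *
f=np.load('side0.npz');p=f['p'];P=cloud('side',f['d']);z=P[...,2]
t=np.load('top0.npz');Q=cloud('top',t['d'])
for n,X,im,box in(('side',P,p,(395,140,432,240)),('top',Q,t['p'],(300,100,332,152))):
    u0,v0,u1,v1=box;q=X[v0:v1,u0:u1].reshape(-1,3);q=q[(q[:,2]>.02)&(q[:,2]<.18)&(q[:,0]>.7)&(q[:,0]<.85)&(q[:,1]<.34)]
    print(n,np.percentile(q,[2,50,98],axis=0).round(3))
E
```

```text
side [[0.708 0.158 0.024]
 [0.759 0.263 0.078]
 [0.784 0.288 0.168]]
top [[0.722 0.261 0.026]
 [0.748 0.285 0.117]
 [0.774 0.308 0.171]]Traceback (most recent call last):
  File "go.py", line 9, in <module>
    print('at',(s['position']*1000).round(1),'psi',cur.round(2),'tilt deg',np.degrees(np.arccos(-M[2,2])).round(2),'w',s['width'].round(4),'f',s['ft_force'].round(1),'t',s['t'],'d',(dp*1000).round(1),'dpsi',dpsi.round(2))
                                                                                                                       ^^^^^^^^^^^^^^^^
AttributeError: 'float' object has no attribute 'round'
```

```bash
sed -i "s/s\['width'\].round(4)/round(s['width'],4)/" go.py; python3 go.py 406.2 186 150 58.4 10
```

```text
at [230.  553.6 255.5] psi 67.44 tilt deg 0.09 w 0.0854 f [ 0.8 -0.9 -0.6] t 0.1 d [ 176.2 -367.6 -105.5] dpsi -9.04
[-0.304, -0.272, 0.106, 0.02]
[-0.308, -0.267, 0.106, 0.02]
[-0.312, -0.262, 0.106, 0.02]
[-0.316, -0.257, 0.106, 0.02]
[-0.32, -0.252, 0.106, 0.02]
[-0.324, -0.247, 0.106, 0.02]
[-0.328, -0.242, 0.106, 0.02]
[-0.332, -0.237, 0.106, 0.02]
[-0.336, -0.232, 0.106, 0.02]
[-0.339, -0.226, 0.106, 0.02]
```

Emit:
apply_moves --pt "1 -0.304 -0.272 0.06 0.02 0 0" --pt "1 -0.308 -0.267 0.06 0 0 0" --pt "1 -0.31 -0.26 0.06 0 0 0" --pt "1 -0.31 -0.26 0.06 0 0 0" --pt "1 -0.31 -0.26 0.06 0 0 0"

```text
t: 0.72
position: [0.3221, 0.3714, 0.2275]
tool_rot: [-0.614, -3.078, 0.025]
ft_force: [0.0, 0.5, -0.4]
width: 0.0856
finger_force: 0.0
```

I put that first turn in the x column by mistake, a 0.9° tilt. I'll undo it in the next move.

```bash
python3 go.py 406.2 186 150 58.4 5
```

```text
at [322.1 371.4 227.5] psi 67.45 tilt deg 0.93 w 0.0856 f [ 0.   0.5 -0.4] t 0.725 d [  84.1 -185.4  -77.5] dpsi -9.05
[-0.297, -0.278, 0.155, 0.04]
[-0.306, -0.268, 0.155, 0.04]
[-0.314, -0.259, 0.155, 0.04]
[-0.322, -0.249, 0.155, 0.04]
[-0.33, -0.238, 0.155, 0.04]
```

Emit:
apply_moves --pt "1 -0.297 -0.278 0.155 -0.02 0 0.04" --pt "1 -0.306 -0.268 0.155 0 0 0.04" --pt "1 -0.314 -0.259 0.155 0 0 0.04" --pt "1 -0.322 -0.249 0.155 0 0 0.04" --pt "1 -0.33 -0.238 0.155 0 0 0.04"

```text
t: 1.35
position: [0.4059, 0.1859, 0.1503]
tool_rot: [0.856, 3.023, -0.0]
ft_force: [0.3, 0.7, 0.1]
width: 0.0853
finger_force: 0.0
```

```bash
python3 go.py 406.2 186 36 58.4 5; python3 - <<'E'
from h import *
p,d=get_image('side');cv2.imwrite('pics/s1.png',cv2.resize(p[100:300,180:400],None,fx=3,fy=3)[:600])
print(get_state()['tool_rot'])
E
```

```text
at [405.9 185.9 150.3] psi 58.39 tilt deg 0.01 w 0.0853 f [0.3 0.7 0.1] t 1.35 d [ 3.000e-01  1.000e-01 -1.143e+02] dpsi 0.01
[-0.0, 0.0, 0.229, -0.0]
[-0.0, 0.0, 0.229, -0.0]
[-0.0, 0.0, 0.229, -0.0]
[-0.0, 0.0, 0.229, -0.0]
[-0.0, 0.0, 0.229, -0.0]
[ 0.86164334  3.02094464 -0.00768815]
```

View pics/s1.png

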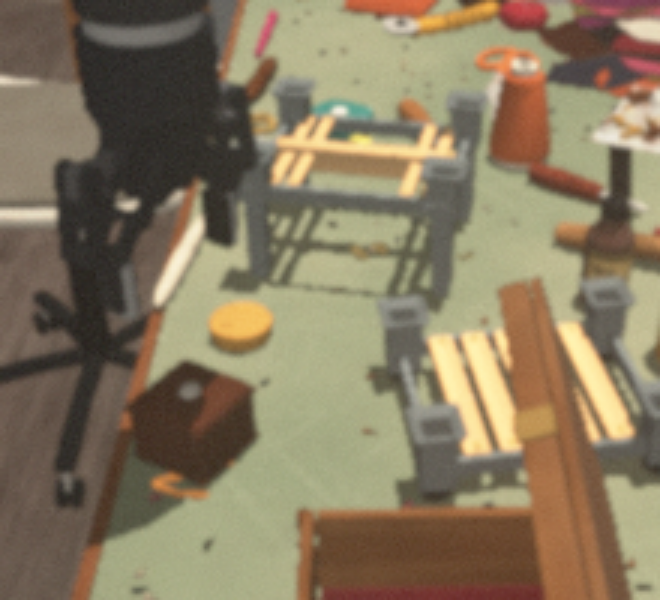

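The gripper is above the weight, its fingers on either side at about crop (90,250) and (220,200). I'll descend.

Emit:
apply_moves --pt "1 0 0 0.25 0 0 0" --pt "1 0 0 0.25 0 0 0" --pt "1 0 0 0.25 0 0 0" --pt "1 0 0 0.25 0 0 0" --pt "1 0 0 0.15 0 0 0" --squeeze 40

```text
t: 2.02
position: [0.4048, 0.1869, 0.0346]
tool_rot: [-0.854, -3.022, 0.002]
ft_force: [-0.4, -0.0, -0.3]
width: 0.0856
finger_force: 0.0
```

Emit:
apply_moves --pt "0.5 0 0 0 0 0 0" --pt "0.5 0 0 0 0 0 0" --pt "0.5 0 0 0 0 0 0" --pt "0.5 0 0 0 0 0 0" --pt "0.5 0 0 0 0 0 0"

```text
t: 2.65
position: [0.4056, 0.1871, 0.0361]
tool_rot: [0.854, 3.023, -0.0]
ft_force: [-0.2, -0.2, -2.6]
width: 0.0595
finger_force: 45.0
```

Emit:
apply_moves --pt "0.4 0 0 -0.1 0 0 0" --pt "0.4 0 0 -0.2 0 0 0" --pt "0.4 0 0 -0.25 0 0 0" --pt "0.4 0 0 -0.25 0 0 0" --pt "0.4 0 0 -0.15 0 0 0"

```text
t: 3.28
position: [0.4063, 0.1875, 0.1326]
tool_rot: [0.854, 3.022, 0.002]
ft_force: [0.3, 0.3, -5.5]
width: 0.0595
finger_force: 45.1
```

```bash
python3 go.py 629.5 216.3 130 98.6 10
```

```text
at [406.3 187.5 132.6] psi 58.44 tilt deg 0.12 w 0.0595 f [ 0.3  0.3 -5.5] t 3.275 d [223.2  28.8  -2.6] dpsi 40.16
[-0.175, 0.141, 0.003, -0.089]
[-0.185, 0.129, 0.003, -0.089]
[-0.193, 0.116, 0.003, -0.089]
[-0.201, 0.102, 0.003, -0.089]
[-0.207, 0.087, 0.003, -0.089]
[-0.213, 0.073, 0.003, -0.089]
[-0.218, 0.058, 0.003, -0.089]
[-0.221, 0.042, 0.003, -0.089]
[-0.223, 0.027, 0.003, -0.089]
[-0.225, 0.011, 0.003, -0.089]
```

Emit:
apply_moves --pt "0.4 -0.175 0.141 0 0 0 -0.089" --pt "0.4 -0.185 0.129 0 0 0 -0.089" --pt "0.4 -0.193 0.116 0 0 0 -0.089" --pt "0.4 -0.201 0.102 0 0 0 -0.089" --pt "0.4 -0.207 0.087 0 0 0 -0.089"

```text
t: 3.9
position: [0.5177, 0.2015, 0.1307]
tool_rot: [-0.312, -3.125, 0.001]
ft_force: [0.5, 0.5, -5.0]
width: 0.0597
finger_force: 45.0
```

Emit:
apply_moves --pt "0.4 -0.213 0.073 0 0 0 -0.089" --pt "0.4 -0.218 0.058 0 0 0 -0.089" --pt "0.4 -0.221 0.042 0 0 0 -0.089" --pt "0.4 -0.223 0.027 0 0 0 -0.089" --pt "0.4 -0.225 0.011 0 0 0 -0.089"

```text
t: 4.53
position: [0.6293, 0.2158, 0.1304]
tool_rot: [0.236, -3.132, 0.001]
ft_force: [0.3, 0.7, -4.9]
width: 0.0594
finger_force: 45.0
```

```bash
python3 go.py 629.5 216.3 68 98.6 5
```

```text
at [629.3 215.8 130.4] psi 98.62 tilt deg 0.07 w 0.0594 f [ 0.3  0.7 -4.9] t 4.525 d [  0.2   0.5 -62.4] dpsi -0.02
[-0.001, 0.001, 0.125, 0.0]
[-0.001, 0.001, 0.125, 0.0]
[-0.001, 0.001, 0.125, 0.0]
[-0.001, 0.001, 0.125, 0.0]
[-0.001, 0.001, 0.125, 0.0]
```

Emit:
apply_moves --pt "0.4 0 0 0.15 0 0 0" --pt "0.4 0 0 0.15 0 0 0" --pt "0.4 0.01 0 0.15 0 0 0" --pt "0.4 0 0 0.1 0 0 0" --pt "0.4 0 0 0.03 0 0 0"

```text
t: 5.15
position: [0.6271, 0.2156, 0.0719]
tool_rot: [0.232, -3.132, 0.001]
ft_force: [0.2, 0.0, -5.5]
width: 0.0598
finger_force: 45.0
```

Emit:
apply_moves --pt "0.4 0 0 0.02 0 0 0" --pt "0.4 0 0 0.01 0 0 0" --pt "0.4 0 0 0.01 0 0 0" --pt "0.4 0 0 0.01 0 0 0" --pt "0.4 0 0 0 0 0 0"

```text
t: 5.78
position: [0.628, 0.2158, 0.068]
tool_rot: [-0.232, 3.133, -0.0]
ft_force: [0.5, 0.0, -5.7]
width: 0.0598
finger_force: 45.0
```

Emit:
apply_moves --pt "0.4 0 0 0.01 0 0 0" --pt "0.4 0 0 0 0 0 0" --pt "0.4 0 0 0.01 0 0 0" --pt "0.4 0 0 0 0 0 0" --pt "0.4 0 0 0 0 0 0"

```text
t: 6.4
position: [0.6281, 0.2158, 0.0661]
tool_rot: [-0.232, 3.133, -0.0]
ft_force: [0.2, 0.4, -3.8]
width: 0.0596
finger_force: 45.0
```

Emit:
apply_moves --pt "0.4 0 0 0.005 0 0 0" --pt "0.4 0 0 0 0 0 0" --pt "0.4 0 0 0.005 0 0 0" --pt "0.4 0 0 0 0 0 0" --pt "0.4 0 0 0 0 0 0"

```text
t: 7.02
position: [0.6282, 0.2158, 0.0661]
tool_rot: [-0.232, 3.132, 0.0]
ft_force: [-4.0, -1.2, 6.2]
width: 0.0599
finger_force: 46.5
```

Emit:
apply_moves --pt "1 0 0 -0.003 0 0 0" --pt "1 0 0 0 0 0 0" --pt "1 0 0 0 0 0 0" --pt "1 0 0 0 0 0 0" --pt "1 0 0 -0.05 0 0 0"

```text
t: 7.65
position: [0.6277, 0.2156, 0.0699]
tool_rot: [0.232, -3.132, 0.001]
ft_force: [0.1, 0.3, 0.0]
width: 0.0853
finger_force: 0.0
```

Emit:
apply_moves --pt "1 0 0 -0.3 0 0 0" --pt "1 0 0 -0.35 0 0 0" --pt "1 0 0 -0.35 0 0 0" --pt "1 0 0 -0.25 0 0 0" --pt "1 0 0 -0.15 0 0 0"

```text
t: 8.28
position: [0.6286, 0.216, 0.2122]
tool_rot: [-0.232, 3.131, 0.001]
ft_force: [-0.2, 0.1, 0.2]
width: 0.0858
finger_force: 0.0
```

```bash
python3 go.py 517.7 448.5 212 78.33 10
```

```text
at [628.6 216.  212.2] psi 98.49 tilt deg 0.14 w 0.0858 f [-0.2  0.1  0.2] t 8.275 d [-1.109e+02  2.325e+02 -2.000e-01] dpsi -20.16
[0.075, 0.246, 0.0, 0.045]
[0.084, 0.243, 0.0, 0.045]
[0.092, 0.24, 0.0, 0.045]
[0.101, 0.237, 0.0, 0.045]
[0.109, 0.233, 0.0, 0.045]
[0.117, 0.229, 0.0, 0.045]
[0.125, 0.225, 0.0, 0.045]
[0.133, 0.221, 0.0, 0.045]
[0.141, 0.216, 0.0, 0.045]
[0.148, 0.211, 0.0, 0.045]
```

Emit:
apply_moves --pt "0.7 0.075 0.246 0 0 0 0.045" --pt "0.7 0.084 0.243 0 0 0 0.045" --pt "0.7 0.092 0.24 0 0 0 0.045" --pt "0.7 0.101 0.237 0 0 0 0.045" --pt "0.7 0.109 0.233 0 0 0 0.045"

```text
t: 8.9
position: [0.5719, 0.3325, 0.2097]
tool_rot: [-0.047, -3.14, 0.001]
ft_force: [-0.7, -0.9, 1.1]
width: 0.0602
finger_force: 0.0
```

Emit:
apply_moves --pt "0.7 0.117 0.229 0 0 0 0.045" --pt "0.7 0.125 0.225 0 0 0 0.045" --pt "0.7 0.133 0.221 0 0 0 0.045" --pt "0.7 0.141 0.216 0 0 0 0.045" --pt "0.7 0.148 0.211 0 0 0 0.045"

```text
t: 9.52
position: [0.5168, 0.4488, 0.2096]
tool_rot: [-0.324, -3.124, 0.001]
ft_force: [0.1, 0.1, 0.1]
width: 0.0599
finger_force: 0.0
```

```bash
python3 go.py 517.7 448.5 91 78.33 5; python3 - <<'E'
from h import *
p,d=get_image('top');np.savez('top1.npz',p=p,d=d);P=cloud('top',d);z=P[...,2]
fit(cups(p,P,.057,(305,135,395,228)))
m=((z>.073)&(z<.09)&(p.max(2)<140));b=np.zeros_like(m);b[155:215,325:375]=1;m=(m&b).astype(np.uint8)
c=max(cv2.findContours(m,0,1)[0],key=cv2.contourArea)
print('weight',cv2.minAreaRect((plane('top',c[:,0],.08)[:,:2]*1000).astype(np.float32)))
cv2.imwrite('pics/t1.png',cv2.resize(p[125:315,195:405],None,fx=3,fy=3))
E
```

```text
at [516.8 448.8 209.6] psi 78.17 tilt deg 0.06 w 0.0599 f [0.1 0.1 0.1] t 9.525 d [   0.9   -0.3 -118.6] dpsi 0.16
[-0.002, -0.0, 0.237, -0.001]
[-0.002, -0.0, 0.237, -0.001]
[-0.002, -0.0, 0.237, -0.001]
[-0.002, -0.0, 0.237, -0.001]
[-0.002, -0.0, 0.237, -0.001]
center [643.6 204. ]
long [150.1 116.4] [ 8.55 38.09] short [ 82.7 124.2] [-27.56   8.59]
weight ((627.2093505859375, 215.10861206054688), (58.79478073120117, 60.456233978271484), 8.038093566894531)
```

View pics/t1.png

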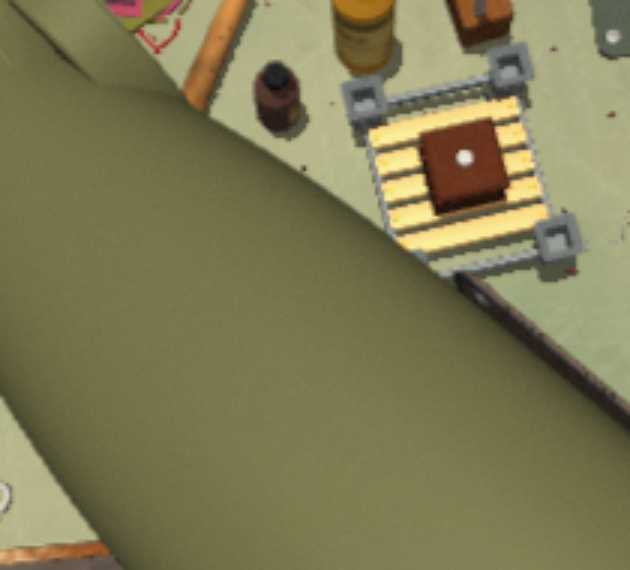

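The weight stands on the deck (button at crop (464,158)), about 2.5 mm from centre and square to the frame. The other three visible cups read as before. Now down to the bar.

Emit:
apply_moves --pt "0.6 0 0 0.25 0 0 0" --pt "0.6 -0.008 0 0.25 0 0 -0.003" --pt "0.6 0 0 0.25 0 0 0" --pt "0.6 0 0 0.25 0 0 0" --pt "0.6 0 0 0.19 0 0 0" --squeeze 50

```text
t: 10.2
position: [0.5178, 0.4474, 0.0895]
tool_rot: [-0.318, -3.124, 0.002]
ft_force: [-0.4, 0.3, 0.5]
width: 0.0511
finger_force: 0.0
```

Emit:
apply_moves --pt "0.3 0 0 0 0 0 0" --pt "0.3 0 0 0 0 0 0" --pt "0 0 0 0 0 0 0" --pt "0 0 0 0 0 0 0" --pt "0 0 0 0 0 0 0"

```text
t: 10.82
position: [0.5191, 0.4489, 0.0927]
tool_rot: [0.318, 3.123, 0.003]
ft_force: [0.4, 0.8, 6.5]
width: 0.0156
finger_force: 50.2
```

```bash
python3 go.py 517.7 448.5 91 78.33 1
```

```text
at [519.1 448.9  92.7] psi 78.37 tilt deg 0.16 w 0.0156 f [0.4 0.8 6.5] t 10.825 d [-1.4 -0.4 -1.7] dpsi -0.04
[0.013, -0.006, 0.017, 0.001]
```

Emit:
apply_moves --pt "0 0 0 -0.05 0 0 0" --pt "0 0 0 -0.1 0 0 0" --pt "0 0 0 -0.2 0 0 0" --pt "0 0 0 -0.25 0 0 0" --pt "0 0 0 -0.25 0 0 0" --squeeze 80

```text
t: 11.45
position: [0.5177, 0.4476, 0.1765]
tool_rot: [-0.318, -3.124, 0.002]
ft_force: [0.3, 0.7, -5.2]
width: 0.0146
finger_force: 78.2
```

Emit:
apply_moves --pt "0 0 0 -0.25 0 0 0" --pt "0 0 0 -0.2 0 0 0" --pt "0 0 0 -0.1 0 0 0" --pt "0 0 0 0 0 0 0" --pt "0 0 0 0 0 0 0"

```text
t: 12.08
position: [0.5177, 0.4477, 0.2299]
tool_rot: [-0.318, -3.124, 0.002]
ft_force: [-0.0, -0.4, -6.2]
width: 0.0148
finger_force: 78.4
```

```bash
python3 go.py 629.5 216.3 230 98.6 10
```

```text
at [517.7 447.7 229.9] psi 78.37 tilt deg 0.11 w 0.0148 f [-0.  -0.4 -6.2] t 12.075 d [ 1.118e+02 -2.314e+02  1.000e-01] dpsi 20.23
[-0.156, -0.204, -0.0, -0.045]
[-0.149, -0.21, -0.0, -0.045]
[-0.141, -0.215, -0.0, -0.045]
[-0.134, -0.219, -0.0, -0.045]
[-0.126, -0.224, -0.0, -0.045]
[-0.118, -0.228, -0.0, -0.045]
[-0.11, -0.232, -0.0, -0.045]
[-0.101, -0.236, -0.0, -0.045]
[-0.093, -0.24, -0.0, -0.045]
[-0.085, -0.243, -0.0, -0.045]
```

Emit:
apply_moves --pt "0 -0.156 -0.204 0 0 0 -0.045" --pt "0 -0.149 -0.21 0 0 0 -0.045" --pt "0 -0.141 -0.215 0 0 0 -0.045" --pt "0 -0.134 -0.219 0 0 0 -0.045" --pt "0 -0.126 -0.224 0 0 0 -0.045"

```text
t: 12.7
position: [0.5739, 0.3313, 0.2299]
tool_rot: [-0.039, -3.14, 0.002]
ft_force: [0.3, 0.4, -5.8]
width: 0.0147
finger_force: 78.5
```

Emit:
apply_moves --pt "0 -0.118 -0.228 0 0 0 -0.045" --pt "0 -0.11 -0.232 0 0 0 -0.045" --pt "0 -0.101 -0.236 0 0 0 -0.045" --pt "0 -0.093 -0.24 0 0 0 -0.045" --pt "0 -0.085 -0.243 0 0 0 -0.045"

```text
t: 13.32
position: [0.6298, 0.2158, 0.2299]
tool_rot: [0.238, -3.131, 0.001]
ft_force: [0.6, -0.6, -5.9]
width: 0.0146
finger_force: 78.5
```

Emit:
apply_moves --pt "0 0 0 0 0 0 0" --pt "0 0 0 0 0 0 0" --pt "0 0 0 0 0 0 0" --pt "0 0 0 0 0 0 0" --pt "0 0 0 0 0 0 0"

```text
t: 13.95
position: [0.6299, 0.2172, 0.2313]
tool_rot: [-0.237, 3.132, -0.0]
ft_force: [0.8, -1.0, -4.7]
width: 0.0144
finger_force: 78.8
```

```bash
python3 go.py 629.5 216.3 230 98.6 1; python3 - <<'E'
from h import *
a=[]
for n in('top','side'):
    p,d=get_image(n);np.savez(n+'2.npz',p=p,d=d)
    q=p[90:290,220:440] if n=='top' else p[60:260,220:440]
    a.append(cv2.resize(q,(400,364)))
cv2.imwrite('pics/c2.png',np.hstack(a))
E
```

```text
at [629.9 217.2 231.3] psi 98.66 tilt deg 0.01 w 0.0144 f [ 0.8 -1.  -4.7] t 13.95 d [-0.4 -0.9 -1.3] dpsi -0.06
[0.006, -0.008, 0.013, 0.001]
```

View pics/c2.png

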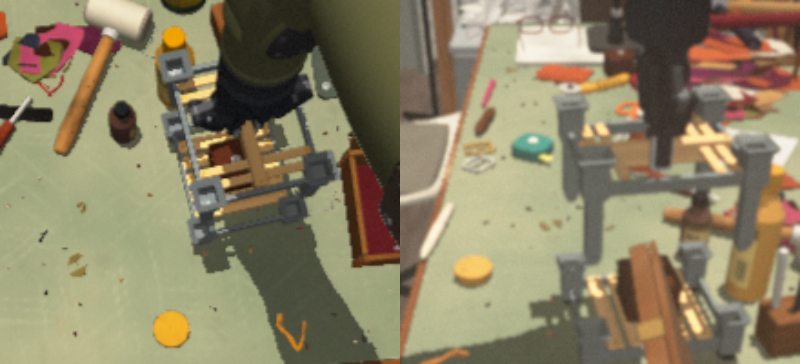

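The frame hangs level above the lower one. Three of its cups are visible in the top view, at panel (177,67), (207,190), (318,165). I'll measure them against the lower frame.

```bash
cat > chk.py <<'E'
import sys
from h import *
# chk.py file boxes: compare carried-frame cups with lower frame target
def meas(p,d):
    P=cloud('top',d);z=P[...,2];s=get_state();feet=s['position'][2]-.09;zt=feet+.115
    S=p.max(2).astype(int)-p.min(2)
    m=((abs(z-zt)<.014)&(S<40)).astype(np.uint8);b=np.zeros_like(m);b[90:260,290:430]=1;m*=b
    m=cv2.morphologyEx(m,cv2.MORPH_CLOSE,np.ones((3,3)))
    a=[];T=np.array([629.5,216.3]);c,si=np.cos(np.radians(8.6)),np.sin(np.radians(8.6));Rm=np.array([[c,-si],[si,c]])
    L=np.array([[75,62],[75,-62],[-75,62],[-75,-62]])@Rm.T+T
    for q in cv2.findContours(m,0,1)[0]:
        if cv2.contourArea(q)<60: continue
        k=np.zeros_like(m);cv2.drawContours(k,[q],-1,1,-1);zz=np.median(z[(k>0)&(abs(z-zt)<.006)])
        r=cv2.minAreaRect((plane('top',q[:,0],zt)[:,:2]*1000).astype(np.float32))
        ctr=np.array(r[0]);i=np.argmin(np.linalg.norm(L-ctr,axis=1))
        print('cup',i,ctr.round(1),np.array(r[1]).round(1),round(r[2],1),'z',zz.round(4),'want',zt.round(4),'err',(ctr-L[i]).round(1))
if __name__=='__main__':
    if len(sys.argv)>1: f=np.load(sys.argv[1]);p,d=f['p'],f['d']
    else:
        p,d=get_image('top')
    meas(p,d)
E
python3 chk.py top2.npz
```

```text
cup 2 [544.2 266. ] [33.8 33.9] 9.5 z 0.2534 want 0.2563 err [-1.9 -0.4]
cup 3 [563.  143.7] [34. 34.] 8.5 z 0.2537 want 0.2563 err [-1.6 -0.1]
cup 2 [618.4 239.3] [34.  21.2] 68.3 z 0.2594 want 0.2563 err [ 72.4 -27.1]
cup 0 [691.8 288.4] [33.4 34. ] 7.2 z 0.253 want 0.2563 err [-2.6 -0.4]
```

Emit:
apply_moves --pt "0 0 0 0.1 0 0 0" --pt "0 0 0 0.2 0 0 0" --pt "0 0 0 0.2 0 0 0" --pt "0 0 0 0.17 0 0 0" --pt "0 0 0 0.06 0 0 0"

```text
t: 14.68
position: [0.6293, 0.2164, 0.1565]
tool_rot: [0.236, -3.131, 0.001]
ft_force: [0.2, 0.1, -5.1]
width: 0.0144
finger_force: 78.7
```

Emit:
apply_moves --pt "0 0 0 0 0 0 0" --pt "0 0 0 0 0 0 0" --pt "0 0 0 0 0 0 0" --pt "0 0 0 0 0 0 0" --pt "0 0 0 0 0 0 0"

```text
t: 15.3
position: [0.6302, 0.2168, 0.1585]
tool_rot: [-0.236, 3.132, -0.0]
ft_force: [0.0, -0.8, -5.6]
width: 0.0146
finger_force: 78.7
```

```bash
sed -i "s/-.09;zt/-.0925;zt/" chk.py; for i in 1 2; do python3 chk.py; python3 go.py 629.5 216.3 155 98.6 1;done; python3 - <<'E'
from h import *
p,d=get_image('side');q=p[100:300,260:460];cv2.imwrite('pics/s3.png',cv2.resize(q,(600,600),interpolation=cv2.INTER_CUBIC))
E
```

```text
cup 2 [545.4 265.4] [34.2 34.2] 8.6 z 0.1805 want 0.1809 err [-0.7 -1. ]
cup 3 [564.  142.7] [34.2 34.2] 8.4 z 0.1809 want 0.1809 err [-0.7 -1.1]
cup 0 [693.4 287.8] [33.9 34.3] 8.6 z 0.1806 want 0.1809 err [-1. -1.]
at [630.2 216.8 158.4] psi 98.62 tilt deg 0.03 w 0.0144 f [-0.5 -0.  -5.3] t 15.35 d [-0.7 -0.5 -3.4] dpsi -0.02
[0.008, -0.004, 0.034, 0.0]
cup 2 [545.2 265.5] [34.1 34.2] 8.2 z 0.1804 want 0.1808 err [-0.9 -0.9]
cup 3 [564.  142.7] [34.2 34.2] 8.4 z 0.1804 want 0.1808 err [-0.6 -1.1]
cup 0 [693.3 287.8] [33.7 34.3] 8.6 z 0.1799 want 0.1808 err [-1.1 -1. ]
at [630.1 216.8 158.3] psi 98.62 tilt deg 0.02 w 0.0143 f [ 0.9  0.5 -5.9] t 15.4 d [-0.6 -0.5 -3.3] dpsi -0.02
[0.007, -0.004, 0.033, 0.001]
```

View pics/s3.png

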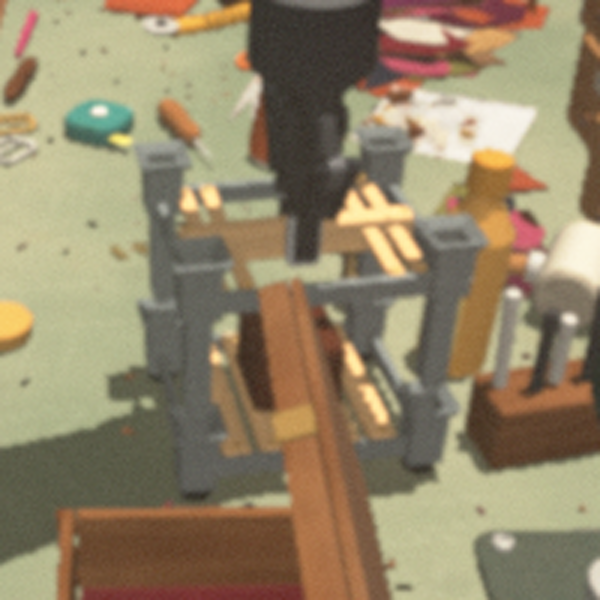

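The feet hover about 8 mm above the cup mouths, clear of the weight. I'll correct by about (+0.8, +1.0) mm and lower slowly while watching the force.

Emit:
apply_moves --pt "0 -0.009 0.009 0 0 0 0" --pt "0 0 0 0.04 0 0 0" --pt "0 0 0 0.05 0 0 0" --pt "0 0 0 0.04 0 0 0" --pt "0 0 0 0.03 0 0 0"

```text
t: 16.08
position: [0.6307, 0.2177, 0.1417]
tool_rot: [0.236, -3.132, 0.0]
ft_force: [-0.6, 0.2, -5.5]
width: 0.0148
finger_force: 78.7
```

Emit:
apply_moves --pt "0 0 0 0.02 0 0 0" --pt "0 0 0 0.02 0 0 0" --pt "0 0 0 0.01 0 0 0" --pt "0 0 0 0 0 0 0" --pt "0 0 0 0 0 0 0"

```text
t: 16.7
position: [0.631, 0.2178, 0.1374]
tool_rot: [-0.236, 3.132, -0.0]
ft_force: [0.5, 0.1, -4.7]
width: 0.0149
finger_force: 78.7
```

```bash
python3 chk.py; python3 go.py 629.5 216.3 122 98.6 1
```

```text
cup 2 [546.  266.4] [34.2 33.9] 8.2 z 0.1593 want 0.1599 err [-0.1 -0. ]
cup 3 [564.6 143.7] [34.3 34.1] 8.4 z 0.1594 want 0.1599 err [-0. -0.]
cup 0 [694.1 288.9] [34.1 34.1] 8.2 z 0.1591 want 0.1599 err [-0.3  0.1]
at [631.  217.8 137.4] psi 98.62 tilt deg 0.03 w 0.0145 f [ 0.2 -0.8 -5.6] t 16.75 d [ -1.5  -1.5 -15.4] dpsi -0.02
[0.017, -0.012, 0.154, 0.001]
```

Aligned to about 0.2 mm. Continuing down.

Emit:
apply_moves --pt "0 0 0 0.02 0 0 0" --pt "0 0 0 0.02 0 0 0" --pt "0 0 0 0.02 0 0 0" --pt "0 0 0 0.02 0 0 0" --pt "0 0 0 0 0 0 0"

```text
t: 17.38
position: [0.6307, 0.2177, 0.129]
tool_rot: [0.236, -3.132, 0.0]
ft_force: [0.9, 0.0, -5.6]
width: 0.0142
finger_force: 78.7
```

Emit:
apply_moves --pt "0 0 0 0.02 0 0 0" --pt "0 0 0 0.015 0 0 0" --pt "0 0 0 0.01 0 0 0" --pt "0 0 0 0 0 0 0" --pt "0 0 0 0 0 0 0"

```text
t: 18.0
position: [0.6309, 0.2178, 0.1248]
tool_rot: [-0.236, 3.132, -0.0]
ft_force: [1.5, 0.8, -6.3]
width: 0.0148
finger_force: 78.7
```

Emit:
apply_moves --pt "0 0 0 0.01 0 0 0" --pt "0 0 0 0 0 0 0" --pt "0 0 0 0.01 0 0 0" --pt "0 0 0 0 0 0 0" --pt "0 0 0 0 0 0 0"

```text
t: 18.62
position: [0.631, 0.2177, 0.1229]
tool_rot: [-0.236, 3.132, -0.0]
ft_force: [0.2, 1.0, -5.2]
width: 0.0144
finger_force: 78.9
```

Emit:
apply_moves --pt "0 0 0 0.005 0 0 0" --pt "0 0 0 0 0 0 0" --pt "0 0 0 0.003 0 0 0" --pt "0 0 0 0 0 0 0" --pt "0 0 0 0 0 0 0"

```text
t: 19.25
position: [0.631, 0.2177, 0.1228]
tool_rot: [-0.236, 3.132, -0.0]
ft_force: [-3.9, -2.2, 6.2]
width: 0.0146
finger_force: 80.1
```

```bash
python3 chk.py
```

```text
cup 2 [545.9 266.5] [33.9 33.8] 9.4 z 0.1446 want 0.1453 err [-0.1  0.1]
cup 3 [564.7 143.8] [34.1 34.2] 9.4 z 0.1451 want 0.1453 err [ 0.1 -0. ]
cup 0 [694.3 288.7] [34.3 33.5] 8.7 z 0.1446 want 0.1453 err [-0.1 -0.1]
```

Emit:
apply_moves --pt "0.15 0 0 0 0 0 0" --pt "0.3 0 0 0 0 0 0" --pt "0.5 0 0 0 0 0 0" --pt "0.6 0 0 0 0 0 0" --pt "0.6 0 0 0 0 0 0"

```text
t: 19.92
position: [0.631, 0.2178, 0.1219]
tool_rot: [-0.236, 3.132, -0.0]
ft_force: [0.1, -0.1, -0.2]
width: 0.0514
finger_force: 0.0
```

Emit:
apply_moves --pt "0.6 0 0 -0.1 0 0 0" --pt "0.6 0 0 -0.2 0 0 0" --pt "0.6 0 0 -0.3 0 0 0" --pt "0.6 0 0 -0.3 0 0 0" --pt "0.6 0 0 -0.1 0 0 0"

```text
t: 20.55
position: [0.6321, 0.2182, 0.2249]
tool_rot: [-0.236, 3.128, 0.001]
ft_force: [0.4, 0.0, 0.0]
width: 0.0509
finger_force: 0.0
```

```bash
python3 go.py 500 400 222 78 8
```

```text
at [632.1 218.2 224.9] psi 98.62 tilt deg 0.25 w 0.0509 f [0.4 0.  0. ] t 20.55 d [-132.1  181.8   -2.9] dpsi -20.62
[0.129, 0.249, 0.004, 0.057]
[0.14, 0.243, 0.004, 0.057]
[0.151, 0.237, 0.004, 0.057]
[0.162, 0.23, 0.004, 0.057]
[0.172, 0.222, 0.004, 0.057]
[0.182, 0.214, 0.004, 0.057]
[0.191, 0.206, 0.004, 0.057]
[0.2, 0.197, 0.004, 0.057]
```

The expected cup-top height with the posts home is 0.145 m, and they read 0.1446–0.1451 m. I'll back the arm off to the side and take a final look.

Emit:
apply_moves --pt "0.6 0.13 0.25 -0.1 0 0 0" --pt "0.6 0.14 0.25 0 0 0 0" --pt "0.6 0.15 0.3 0 0 0 0" --pt "0.6 0.2 0.3 0 0 0 0" --pt "0.6 0.2 0.3 0 0 0 0"

```text
t: 21.18
position: [0.5278, 0.3445, 0.2312]
tool_rot: [0.236, -3.132, 0.001]
ft_force: [-0.3, 0.2, 0.5]
width: 0.0512
finger_force: 0.0
```

Emit:
apply_moves --pt "0.6 0.2 0.3 0 0 0 0" --pt "0.6 0.2 0.3 0 0 0 0" --pt "0.6 0.2 0.3 0 0 0 0" --pt "0.6 0 0.1 0 0 0 0" --pt "0.6 0 0 0 0 0 0"

```text
t: 21.8
position: [0.4546, 0.434, 0.2314]
tool_rot: [-0.238, 3.132, -0.001]
ft_force: [0.7, -0.6, 0.1]
width: 0.0512
finger_force: 0.0
```

```bash
python3 - <<'E'
from h import *
a=[]
p,d=get_image('top');P=cloud('top',d)
C=cups(p,P,.145,(295,120,400,230));print(C.round(1));fit(C)
a=[cv2.resize(p[90:310,200:420],(400,400))]
q,_=get_image('side');a.append(cv2.resize(q[100:320,210:430],(400,400)));cv2.imwrite('pics/f.png',np.hstack(a))
m=P[...,2]
E
```

```text
[[713.1 166.3  34.3  34.1   8.4]
 [694.4 289.   34.4  33.9   8.2]
 [546.  266.5  33.9  33.8   9.4]
 [564.8 143.7  34.1  34.2   9.4]]
center [629.6 216.4]
long [150.  150.1] [8.68 8.6 ] short [124.2 124. ] [8.7  8.66]
```

View pics/f.png

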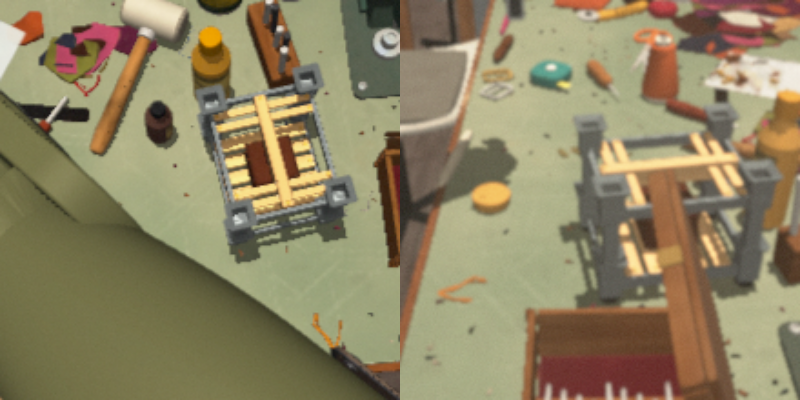

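The upper frame sits fully home: its four cups, seen at panel (212,98), (307,78), (238,217), (340,190), centre on (629.6, 216.4) mm, the same as the lower frame. The weight stands beneath it at about (272,162), and the beeswax and both bottles are in place.

```bash
python3 -c "
from cell import *
print(hand_in())"
```

```text
the job is handed in; nothing more can be done
None
```

I handed the job in at about 22 s: the weight stands upright about 2.5 mm from the middle of the deck, and the upper frame is fully home over it in all four cups, let go. The bottles and beeswax look unmoved; the bone folder was outside the final pictures, but the arm went nowhere near it.

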